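# Wind the saw support leaf up level

### The job

Put the loose crank fully home on the leaning square shaft end of the support table and wind it clockwise until the lowered leaf comes up against its top stop, level with the fixed deck beside it. Leave the crank on the shaft, let go of it, and leave everything else on the bench where it is.

Things in the scene. Friction and masses are not known exactly. Their poses are not given: they have to be found in the camera images.
- crank_hub (a point): Centre of the crank's square steel hub, 36 x 36 mm, 44 mm high. The crank, 0.28 to 0.43 kg, is loose; it starts standing on the bench on its hub, socket mouth down. z: out of the hub's closed top (up at the start); x: along the crank's arm, hub to handle. The hub's two faces across y are free to grip.
- crank_mouth (a point): Centre of the crank's socket mouth on the hub's underside, 22 mm below crank_hub, same axes. The blind square socket is 16.4 mm wide, 34 mm deep, its sides parallel to the hub's, with a 1.2 mm chamfer. The arm is a flat bar 22 mm wide, 8 mm thick, on top of the hub (44 to 52 mm above the mouth), from 18 mm behind the hub's axis to 86 mm along x.
- crank_grip (a point): Centre of the crank's handle: a black plastic sleeve, 22 mm in diameter, 54 mm long (56 to 110 mm above the mouth), spinning freely on its pin, upright like the hub and 75 mm from the hub's axis along x; this point is 83 mm above the mouth. Axes as crank_hub (they turn with the crank, not the sleeve).
- shaft_shoulder (a point): Centre of the top face of the steel collar (28 mm in diameter, 14 mm high) at the foot of the square shaft end, on the shaft's axis; not turning. z: out along the shaft, which leans 30 degrees from vertical towards the support's left (its +y); x: level, towards the support's back. Fully home, the hub's mouth rests on this collar and the socket keeps 1.2 mm play all round.
- shaft_tip (a point): Outer end of the square steel shaft, 32 mm along z from shaft_shoulder, same axes (not turning). The shaft is 14 mm wide; its last 8 mm taper to 7 mm. How the square is turned about z is untold and differs each time: a crank pressed lightly on the tip and turned drops on when within about 11 degrees of square with it, in any of four quarter turns.
- support: The support table: leaning shaft on a grey gear case at its front, leaf and deck behind; origin at bench level 50 mm behind the shoulder, x to its back, y left. Winding clockwise, looking down on the shaft's end, raises the leaf 12 mm a turn; it starts 1.6 to 2.6 turns below its stop. Turning takes 2 to 4 N at the handle; at the stop it stops dead. It stays where it is left.
- leaf_edge (a point): Top face of the moving aluminium leaf (130 mm deep, 250 mm long, 18 mm thick) at its edge next to the fixed deck, 10 mm from the front; z up. It starts 19 to 31 mm below deck_edge and moves only straight up and down, by the shaft.
- deck_edge (a point): Top face of the fixed aluminium deck (115 mm above the bench, beside the leaf and behind the gear case) at its edge next to the leaf, 10 mm from the front, 12 mm from leaf_edge across the gap; z up. At its top stop the leaf's top is level with this point.
- glue: White plastic bottle, 60 mm in diameter, 130 mm high, standing on the bench; origin at the centre of its foot. It and the crank may have changed places. Not to be moved.
- tape: Roll of paper tape lying flat, 100 mm in diameter, 45 mm high; origin at the centre of its underside. Not to be moved.
- screwdriver: Screwdriver 200 mm long, 26 mm thick, lying along its x; origin below its middle. Not to be moved.
- spanner: Steel spanner 180 mm long, 8 mm thick, lying along its x; origin below its middle. Not to be moved.
- clamp: Steel bar clamp, 260 x 110 mm, 28 mm thick, lying flat with its bar along its x; origin below the middle of the bar. Not to be moved.
Things that resemble listed ones, but are neither listed nor needed, are in the scene too. What is shaped like the part that bears crank_hub but purple or yellow is not meant.

How it is judged:
By the outcome, as a careful person would: the job done as asked, in the order asked, and still so for the second after the job is handed in, with the robot touching nothing.
It also fails if it takes over 72 s, if anything falls off the work surface, if the arm or the gripper's body presses on something with over 40 N, if the wrist force passes 120 N, or if a joint passes its speed limit or range.

### The arm

A 6-joint arm with a two-finger parallel gripper is mounted at the origin on the work surface. World frame = base frame: x ahead of the robot, y to its left, z up, the work surface at z = 0. Lengths are in m, angles in rad, forces in N, time in s.
With the tool pointing down it reaches from about 0.25 to 0.775 m from the base axis. Payload 4 kg.
Tool frame: the origin (TCP) lies on the centre line of the jaws, within the pads' length; the fingertips stand 17 mm ahead of it and the grasp point (between the pads) lies 2 mm behind it; z points along the fingers, y is the line along which they close (so a half turn about z gives the same grasp; the last joint's range is limited). The gripper opens to 94 mm and grips with 3 to 60 N. Pads are 16 mm wide; open, the fingers measure 119 mm over their backs; the gripper's body (75 mm by 177 mm) begins 78 mm behind the grasp point.
Start: joints at [1.085, 0.087, 1.371, -0, 1.684, -0.103], TCP at [0.205, 0.51, 0.223] pointing down, gripper open.
Joint ranges: [-3.1, 3.1], [-0.76, 2.03], [0.27, 2.55], [-1.08, 4.22], [0.17, 2.65], [-2.57, 2.57]. Speed limits (rad/s): [2.79, 2.79, 3.14, 3.14, 3.14, 3.14].

### API

Orientations are given as [roll, pitch, yaw] about the fixed x, y, z axes, in that order (R = Rz(yaw) Ry(pitch) Rx(roll)).
In Python, from bench import robot gives the robot as it stands.
- The arm moves only by the tool servo_tool, never from a script. Its argument "plan" is a list of rows, each a list of 7 numbers: the shift along the tool's x, y, z normalised to -1 to 1, where 1 is 0.1 m, then the turn, a rotation vector about the tool's x, y, z normalised to -1 to 1, where 1 is pi/2 rad, then the finger opening in mm, from 0 to 94. In form: [[x, y, z, ax, ay, az, gripper], ...]. A call has 1 to 12 rows; each row is the pose to reach, as a shift and turn from the pose commanded when the call began, along the tool's axes at that moment; what a row does not reach only later rows make up. A row lasts 1/12 s, in which the tool goes at most 41.7 mm and 7.16 degrees, less where a joint would pass 70% of its speed; a pose out of reach is approached as far as the arm can. A call with a number of a shift or a turn outside -1 to 1 is refused whole. A call with a gripper value outside its range is refused whole. The fingers move at their own pace and stop on an object; the grip force is fixed at half the most. Time passes only in rows, so rows that repeat a pose let the fingers close. It gives the time, the measured TCP pose, the force, the opening and the grip force at its end, in the units of the state.
- robot.get_obs(): the state, without advancing time (a new reading comes with each control period).
- robot.snapshot(name): name is "scene" or "top" or "wrist"; returns the picture (400x640x3 uint8, red, green, blue); there is no depth.
- robot.camera_params(name): a dict with "camera_matrix" (3x3 intrinsics, pixels), "rvec" (rotation vector, rad) and "tvec" (3), from world to camera coordinates, as OpenCV has them; the wrist camera has in their place "tool_from_camera" (4x4, takes a point from camera to tool coordinates, whose origin is the TCP and whose axes are the flange's). Camera axes: x right, y down, z forward; pixel columns grow to the right and rows downward; lengths in m; the calibration is good to about 2 mm. The wrist camera is an equidistant fisheye: a pixel r from the principal point sees the ray r / f radians off the axis. A picture is of the moment at which its call begins: read the wrist's pose just before it. camera_params takes no time and is no camera call.
- robot.close_job(): hands the job in; it is judged then, once.
Trained networks look in the newest picture that a camera, given by its name, has taken for a name from the list of things; names that differ only in an ending like _2 or _b are one class to them, and where a whole thing is asked for, a point or a joint stands for the part that bears it (a point fixed in the world has none). Each returns a list of dicts, best first, with "conf" (0 to 1); they miss things now and then, are a little off and sometimes report something else, mostly with a low value. They report only what shows in the picture. A call takes as long as a camera call. They do not tell look-alikes from the thing itself.
- robot.find_in(thing, camera): "extent" ([centre column, centre row, width, height] in pixels, round what is visible of it).
The state is a dict: "time": time; "joint_positions": joint angles; "qvel": joint speeds; "joint_torque": joint torques, N m; "tool_pos": TCP position; "ee_rot": TCP orientation; "wrist_force": force on the tool from outside, world axes, zero at the start; "wrist_torque": the same for the moment, N m; "width": finger opening in m; "finger_force": force on a finger pad.
Only numpy, scipy, OpenCV 4.12 (cv2) and the standard library are available. Lean on these libraries where they do the work, as an engineer would, in place of code of your own. Each camera call takes 0.05 s, during which the arm holds its last target. There are 200 camera calls.

## Working session

There is one attempt and no reset: what is moved stays moved. The work goes in short steps, Python scripts to look and compute and a tool call to move; the robot and the scene stay as the last step left them, time stands still between calls to the robot, and variables do not carry over. Pictures are saved under pics/ and viewed, at most 10 in all, crops included, and the job is handed in when it is done.

Besides the shell and the picture viewer there is one more tool, called after ">>>" as name([rows], argument=value, ...), one row to a line, values as JSON. servo_tool: Moves the arm, as the interface text tells. Scaled input: -1 to 1 covers 0.1 m each way for a shift and pi/2 rad each way for a turn. Its arguments: {"type":"object","properties":{"plan":{"type":"array","items":{"type":"array","items":{"type":"number"}}}},"required":["plan"]}

```bash
mkdir -p pics; ls; python3 - <<'E'
from bench import robot
import cv2,numpy as np
for c in ["scene","top"]:
    im=robot.snapshot(c); cv2.imwrite(f"pics/{c}0.png",cv2.cvtColor(im,cv2.COLOR_RGB2BGR))
    p=robot.camera_params(c); print(c,{k:np.round(v,4).tolist() for k,v in p.items()})
    for t in ["crank_hub","crank_grip","shaft_tip","shaft_shoulder","support","leaf_edge","deck_edge","glue","tape","screwdriver","spanner","clamp"]:
        print(t,[(np.round(d["extent"],0).tolist(),round(d["conf"],2)) for d in robot.find_in(t,c)][:4])
o=robot.get_obs();print(o)
print(robot.camera_params("wrist"))
E
```

```text
pics
scene {'camera_matrix': [[395.0582, 0.0, 322.2385], [0.0, 395.0582, 192.6121], [0.0, 0.0, 1.0]], 'rvec': [1.0326, 2.21, -1.2251], 'tvec': [0.2846, -0.1483, 1.5822]}
crank_hub [([418.0, 251.0, 40.0, 34.0], 0.64), ([484.0, 250.0, 48.0, 57.0], 0.59)]
crank_grip [([482.0, 251.0, 37.0, 61.0], 0.9), ([418.0, 248.0, 39.0, 34.0], 0.87), ([342.0, 200.0, 24.0, 29.0], 0.73), ([435.0, 217.0, 32.0, 54.0], 0.57)]
shaft_tip [([293.0, 185.0, 8.0, 12.0], 0.49)]
shaft_shoulder [([297.0, 183.0, 9.0, 16.0], 0.45), ([237.0, 215.0, 162.0, 114.0], 0.23)]
support [([234.0, 215.0, 156.0, 118.0], 0.64), ([337.0, 199.0, 27.0, 26.0], 0.25)]
leaf_edge [([262.0, 225.0, 94.0, 53.0], 0.57)]
deck_edge [([236.0, 214.0, 165.0, 119.0], 0.88)]
glue [([369.0, 217.0, 26.0, 40.0], 0.84), ([370.0, 280.0, 111.0, 74.0], 0.4)]
tape [([341.0, 199.0, 32.0, 29.0], 0.95), ([235.0, 214.0, 160.0, 118.0], 0.6), ([418.0, 249.0, 37.0, 34.0], 0.34)]
screwdriver [([239.0, 159.0, 7.0, 20.0], 0.41)]
spanner [([291.0, 176.0, 35.0, 22.0], 0.63), ([370.0, 281.0, 109.0, 74.0], 0.53)]
clamp [([371.0, 281.0, 109.0, 76.0], 0.77)]
top {'camer
[... 1627 characters left out ...]
': array([ 0.35925293, -0.38822316, -0.2511984 ]), 'wrist_torque': array([-0.005704  , -0.02494518, -0.03030351]), 'finger_force': 0.0, 'width': 0.09411319067890828}
{'camera_matrix': array([[309.70691629,   0.        , 318.37646331],
       [  0.        , 309.70691629, 199.72747308],
       [  0.        ,   0.        ,   1.        ]]), 'tool_from_camera': array([[ 2.96348682e-04, -9.65857744e-01, -2.59072830e-01,
         7.43786038e-02],
       [ 9.99999943e-01,  3.28666915e-04, -8.14320024e-05,
         4.77203951e-04],
       [ 1.63800398e-04, -2.59072791e-01,  9.65857786e-01,
        -1.62216194e-01],
       [ 0.00000000e+00,  0.00000000e+00,  0.00000000e+00,
         1.00000000e+00]])}
```

View pics/scene0.png

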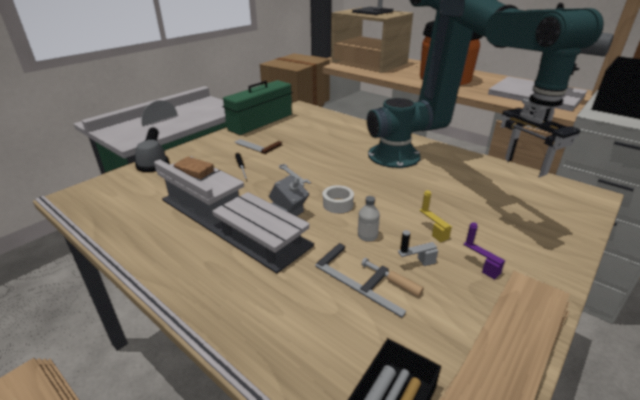

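View pics/top0.png

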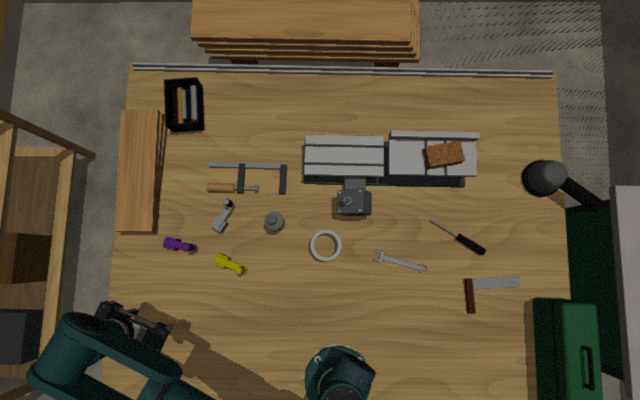

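```bash
cat > h.py <<'E'
from bench import robot
import cv2,numpy as np
from scipy.spatial.transform import Rotation as R
def Rt(o): return R.from_euler('xyz',o["ee_rot"]).as_matrix()
def ray(cam,uv,o=None):
    p=robot.camera_params(cam);K=p["camera_matrix"]
    d=np.array([(uv[0]-K[0,2])/K[0,0],(uv[1]-K[1,2])/K[1,1],1.])
    if cam=="wrist":
        r=np.hypot(d[0],d[1]);d=np.array([*(d[:2]/max(r,1e-9)*np.sin(r)),np.cos(r)])
        T=p["tool_from_camera"];A=Rt(o)
        return o["tool_pos"]+A@T[:3,3],A@T[:3,:3]@d
    Q=cv2.Rodrigues(p["rvec"])[0];return -Q.T@p["tvec"],Q.T@d
def at(cam,uv,z,o=None):
    c,d=ray(cam,uv,o);return c+d*(z-c[2])/d[2]
def proj(cam,X,o=None):
    p=robot.camera_params(cam);K=p["camera_matrix"]
    if cam=="wrist":
        T=p["tool_from_camera"];A=Rt(o)
        c=T[:3,:3].T@(A.T@(np.array(X)-o["tool_pos"])-T[:3,3])
        h=np.hypot(c[0],c[1]);t=np.arctan2(h,c[2]);return K[:2,2]+K[0,0]*t*c[:2]/max(h,1e-9)
    c=cv2.Rodrigues(p["rvec"])[0]@X+p["tvec"];return (K@c/c[2])[:2]
def tri(a,b):
    (c1,d1),(c2,d2)=a,b
    s=np.linalg.lstsq(np.c_[d1,-d2],c2-c1,rcond=None)[0]
    p,q=c1+d1*s[0],c2+d2*s[1];return (p+q)/2,np.linalg.norm(p-q)
def shift(o,P,Rg=None):
    "normalised plan numbers from the pose o to TCP P, orientation Rg"
    A=Rt(o);t=A.T@(np.array(P)-o["tool_pos"])/0.1
    r=np.zeros(3) if Rg is None else R.from_matrix(A.T@Rg).as_rotvec()/(np.pi/2)
    return np.round(np.r_[t,r],3)
E
python3 - <<'E'
from h import *
im=cv2.imread("pics/top0.png")
cv2.imwrite("pics/crop.png",np.hstack([cv2.resize(im[180:270,160:250],(400,400),interpolation=2),cv2.resize(im[160:235,310:385],(400,400),interpolation=2)]))
print("handle top",at("top",(228,203),.11),"hub",at("top",(217,227),.052))
print("case/tip",at("top",(348,203),.11), tri(ray("top",(348,201)),ray("scene",(283,169))))
print("leaf near",at("top",(345,157),.09),"deck",at("top",(434,155),.115))
for t,u,z in [("glue",(275,220),.1),("tape",(325,245),.045)]: print(t,at("top",u,z))
E
```

```text
handle top [0.53996809 0.34810064 0.11      ] hub [0.4701575  0.39291567 0.052     ]
case/tip [ 0.54755267 -0.01802061  0.11      ] (array([ 0.55871361, -0.02777551,  0.160664  ]), np.float64(0.03698589021419498))
leaf near [ 0.69668355 -0.00873831  0.09      ] deck [ 0.70188504 -0.2813218   0.115     ]
glue [0.49182767 0.20390427 0.1       ]
tape [0.42063793 0.04839503 0.045     ]
```

View pics/crop.png

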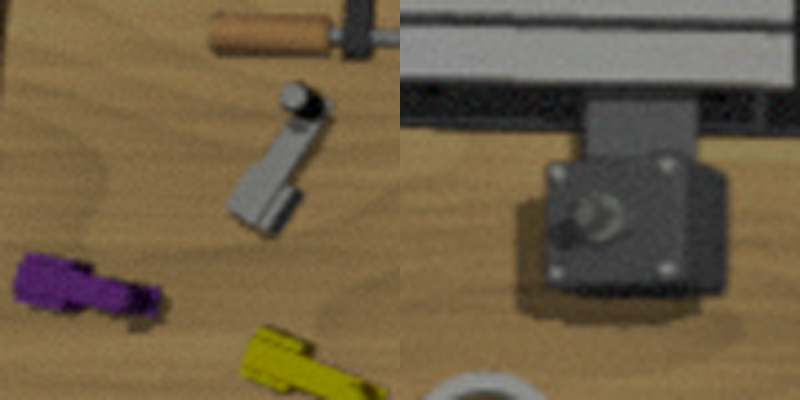

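The grey crank with the black handle, at top (218,227) for the hub and (227,202) for the handle, is the one I want. The look-alikes are purple at (181,245) and yellow at (231,265), and the crop confirms the choice. The shaft collar shows on the gear case at top (347,200), with its tip at about (342,204).

```bash
python3 - <<'E'
from h import *
o=robot.get_obs()
yaw=np.deg2rad(147)
print(shift(o,[.465,.395,.2],(R.from_euler('z',yaw)*R.from_euler('x',np.pi)).as_matrix()))
E
```

```text
[-2.838 -0.099  0.225  0.     0.     0.123]
```

>>> servo_tool([
  [-0.3, 0, 0, 0, 0, 0.04, 94],
  [-0.6, 0, 0, 0, 0, 0.08, 94],
  [-1, 0, 0, 0, 0, 0.12, 94],
  [-1, 0, 0, 0, 0, 0.12, 94],
])

```text
time: 1.63
tool_pos: [0.3036, 0.4703, 0.2222]
ee_rot: [3.141, 0.004, 2.562]
wrist_force: [-0.3, -0.1, -0.6]
width: 0.0941
finger_force: 0.0
```

>>> servo_tool([
  [-0.3, 0, 0, 0, 0, 0, 94],
  [-0.6, 0, 0, 0, 0, 0, 94],
  [-0.95, 0.15, 0, 0, 0, 0, 94],
  [-0.95, 0.15, 0, 0, 0, 0, 94],
])

```text
time: 1.97
tool_pos: [0.3912, 0.432, 0.2217]
ee_rot: [3.141, 0.003, 2.565]
wrist_force: [-1.1, 0.3, -0.5]
width: 0.0942
finger_force: 0.0
```

>>> servo_tool([
  [-0.3, 0, 0, 0, 0, 0, 94],
  [-0.6, 0, 0, 0, 0, 0, 94],
  [-0.8, 0.26, 0.1, 0, 0, 0, 94],
  [-0.8, 0.26, 0.1, 0, 0, 0, 94],
  [-0.8, 0.26, 0.1, 0, 0, 0, 94],
])

```text
time: 2.38
tool_pos: [0.4676, 0.4125, 0.21]
ee_rot: [-3.138, -0.002, 2.569]
wrist_force: [-0.7, -0.5, -0.6]
width: 0.0934
finger_force: 0.0
```

```bash
python3 - <<'E'
from h import *
o=robot.get_obs();print(o["time"],o["tool_pos"],o["ee_rot"])
im=robot.snapshot("wrist");cv2.imwrite("pics/w1.png",im[...,::-1])
for t in ["crank_hub","crank_grip","glue"]:
    for d in robot.find_in(t,"wrist"): print(t,np.round(d["extent"]),d["conf"])
print(proj("wrist",[.465,.395,.052],o))
E
```

```text
2.3833 [0.46755395 0.41251176 0.21004481] [-3.13760191e+00 -2.18705159e-03  2.56924797e+00]
crank_hub [308. 243.  35. 122.] 0.97
crank_hub [368.  96.  92.  55.] 0.88
crank_hub [324. 313. 181. 117.] 0.66
crank_hub [200. 136. 125.  59.] 0.56
crank_grip [308. 245.  36. 119.] 0.82
crank_grip [369.  96.  96.  57.] 0.82
crank_grip [204. 137. 130.  55.] 0.8
glue [186. 274.  40.  36.] 0.58
[303.33117022 196.3242613 ]
```

View pics/w1.png

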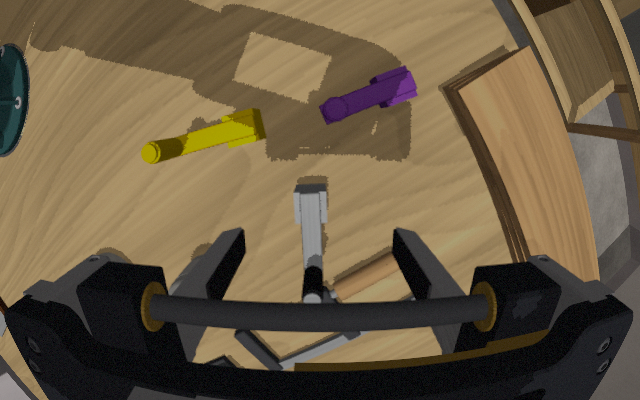

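The grey crank lies centrally: the hub is at about (311,205), the arm runs down to the handle at (313,285), and yellow (205,137) and purple (368,96) are well apart from it.

```bash
python3 - <<'E'
import cv2
im=cv2.imread("pics/w1.png")
cv2.imwrite("pics/w1c.png",cv2.resize(im[175:310,260:360],(600,600*135//100)[:2],interpolation=cv2.INTER_CUBIC)[:600])
E
```

```text
(no output)
```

View pics/w1c.png

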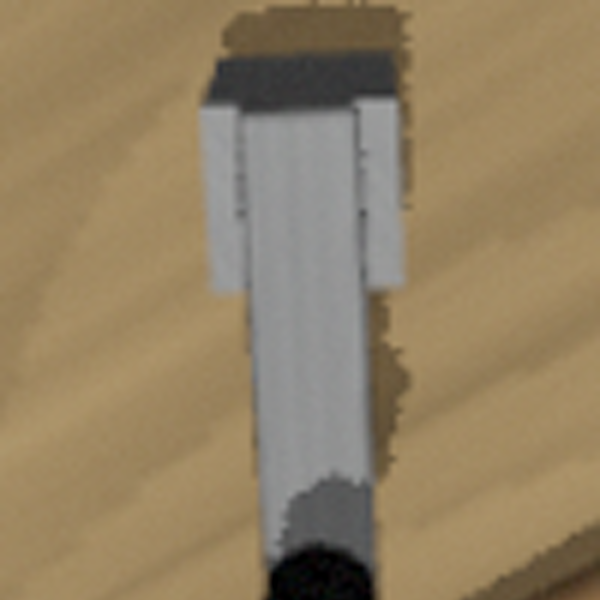

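The crop shows the hub top corners at (200,106), (398,98), (213,293) and (403,287), and the arm as a straight bar running down to the black handle.

```bash
python3 - <<'E'
from h import *
o=robot.get_obs()
f=lambda x,y,z:at("wrist",(260+x/6,175+y/6),z,o)
TL,TR,BL,BR=[f(*a,.044) for a in [(200,106),(398,98),(213,293),(403,287)]]
print(np.linalg.norm(TL-TR),np.linalg.norm(TL-BL),np.linalg.norm(BR-BL))
c=(TL+TR+BL+BR)/4;print("hub",c)
a=f(298,111,.052);b=f(318,540,.052);dx=b-a;print(a,b,np.rad2deg(np.arctan2(dx[1],dx[0])), c2:=a+.018*dx/np.linalg.norm(dx))
d2=(BL+BR-TL-TR);print(np.rad2deg(np.arctan2(d2[1],d2[0])))
th=np.arctan2(dx[1],dx[0]);yaw=th+np.pi
P=(c+c2)/2;P[2]=.025
print(P,np.rad2deg(yaw),shift(o,P,(R.from_euler('z',yaw)*R.from_euler('x',np.pi)).as_matrix()))
E
```

```text
0.03648337059484137 0.03651655160860554 0.036024092588151736
hub [0.48248138 0.39374824 0.044     ]
[0.4664891  0.40320551 0.052     ] [0.54041048 0.35958171 0.052     ] -30.5464643177916 [0.48199101 0.39405725 0.052     ]
-30.38749536889094
[0.4822362  0.39390275 0.025     ] 149.45353568220838 [-2.370e-01 -8.200e-02  1.887e+00  1.000e-03  0.000e+00 -2.300e-02]
```

>>> servo_tool([
  [-0.24, -0.08, 0.3, 0, 0, -0.023, 80],
  [-0.24, -0.08, 0.6, 0, 0, -0.023, 80],
  [-0.24, -0.08, 0.95, 0, 0, -0.023, 80],
  [-0.24, -0.08, 0.95, 0, 0, -0.023, 80],
])

```text
time: 2.92
tool_pos: [0.4788, 0.3906, 0.1103]
ee_rot: [-3.13, -0.006, 2.607]
wrist_force: [-0.9, -0.8, -2.0]
width: 0.0804
finger_force: 0.0
```

>>> servo_tool([
  [0, 0, 0.25, 0, 0, 0, 70],
  [0, 0, 0.5, 0, 0, 0, 70],
  [0, 0, 0.75, 0, 0, 0, 70],
  [0, 0, 0.93, 0, 0, 0, 70],
  [0, 0, 0.93, 0, 0, 0, 70],
  [0, 0, 0.93, 0, 0, 0, 70],
])

```text
time: 3.42
tool_pos: [0.4831, 0.3936, 0.0258]
ee_rot: [3.141, 0.0, 2.607]
wrist_force: [-0.3, 0.2, 0.6]
width: 0.0699
finger_force: 0.0
```

>>> servo_tool([
  [0, 0, 0, 0, 0, 0, 50],
  [0, 0, 0, 0, 0, 0, 30],
  [0, 0, 0, 0, 0, 0, 20],
  [0, 0, 0, 0, 0, 0, 20],
  [0, 0, 0, 0, 0, 0, 20],
  [0, 0, 0, 0, 0, 0, 20],
  [0, 0, 0, 0, 0, 0, 20],
  [0, 0, 0, 0, 0, 0, 20],
])

```text
time: 4.08
tool_pos: [0.4833, 0.3924, 0.0252]
ee_rot: [-3.14, 0.0, 2.606]
wrist_force: [-2.2, -3.4, 5.5]
width: 0.0358
finger_force: 30.0
```

>>> servo_tool([
  [0, 0, -0.3, 0, 0, 0, 20],
  [0, 0, -0.6, 0, 0, 0, 20],
  [0, 0, -1, 0, 0, 0, 20],
  [0, 0, -1, 0, 0, 0, 20],
])

```text
time: 4.42
tool_pos: [0.4871, 0.3959, 0.1328]
ee_rot: [3.128, 0.006, 2.606]
wrist_force: [2.0, 0.7, -1.0]
width: 0.0361
finger_force: 30.0
```

>>> servo_tool([
  [0, 0, -0.3, 0, 0, 0, 20],
  [0, 0, -0.6, 0, 0, 0, 20],
  [0, 0, -1, 0, 0, 0, 20],
  [0, 0, -1, 0, 0, 0, 20],
])

```text
time: 4.75
tool_pos: [0.4861, 0.3951, 0.2323]
ee_rot: [3.128, 0.006, 2.607]
wrist_force: [0.8, 0.3, -1.0]
width: 0.0361
finger_force: 30.0
```

```bash
python3 - <<'E'
from h import *
for a,b in [((347.5,200.5),(293,185)),((347.5,200.5),(297,183)),((342.5,204),(293,182))]:
    print(tri(ray("top",a),ray("scene",b)))
im=cv2.imread("pics/scene0.png");cv2.imwrite("pics/scrop.png",cv2.resize(im[155:215,265:325],(540,540),interpolation=2))
E
```

```text
(array([ 0.55571997, -0.01716331,  0.11161796]), np.float64(0.002255553626464345))
(array([ 0.55107715, -0.01232158,  0.11911699]), np.float64(0.008637937823198471))
(array([ 0.54974923, -0.00890972,  0.12103746]), np.float64(0.02179753453865419))
```

View pics/scrop.png

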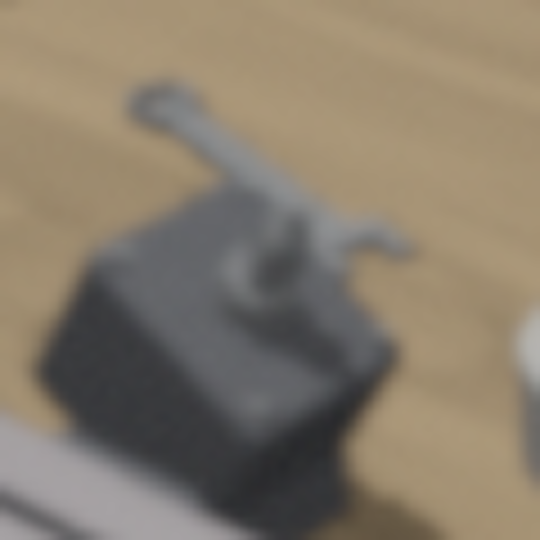

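The collar shows at scene (294,187) and the tip at (297,179), so the shoulder is near (0.555,-0.018,0.112). The spanner lies on the bench behind it.

>>> servo_tool([
  [-0.22, -0.26, 0, 0, 0, 0, 20],
  [-0.44, -0.52, 0, 0, 0, 0, 20],
  [-0.67, -0.78, -0.1, 0, 0, 0, 20],
])

```text
time: 5.0
tool_pos: [0.4998, 0.2908, 0.2292]
ee_rot: [-3.136, -0.005, 2.609]
wrist_force: [0.4, -0.6, -5.5]
width: 0.0359
finger_force: 30.0
```

>>> servo_tool([
  [-0.22, -0.26, 0, 0, 0, 0, 20],
  [-0.44, -0.52, 0, 0, 0, 0, 20],
  [-0.67, -0.78, -0.1, 0, 0, 0, 20],
])

```text
time: 5.25
tool_pos: [0.5178, 0.1889, 0.2395]
ee_rot: [-3.137, -0.005, 2.607]
wrist_force: [-0.4, 0.4, -4.9]
width: 0.0359
finger_force: 30.0
```

>>> servo_tool([
  [-0.22, -0.26, 0, 0, 0, 0, 20],
  [-0.44, -0.52, 0, 0, 0, 0, 20],
  [-0.67, -0.78, 0, 0, 0, 0, 20],
  [-0.67, -0.78, 0, 0, 0, 0, 20],
])

```text
time: 5.58
tool_pos: [0.5377, 0.0831, 0.2416]
ee_rot: [-3.137, 0.0, 2.599]
wrist_force: [-0.1, 1.0, -4.2]
width: 0.0359
finger_force: 30.0
```

```bash
cat >> h.py <<'E'
def Rsh(zs,phi):
    "tool rotation: z=-zs, x at angle phi about zs from downhill (+y)"
    zs=np.array(zs)/np.linalg.norm(zs);d=np.array([0,1,0])-zs*zs[1];d/=np.linalg.norm(d)
    x=R.from_rotvec(zs*np.deg2rad(phi)).apply(d);return np.c_[x,np.cross(-zs,x),-zs]
E
python3 - <<'E'
from h import *
o=robot.get_obs();print(o["tool_pos"],o["ee_rot"],o["joint_positions"])
print(shift(o,[.555,-.009,.248],Rsh([0,.5,.866],0)))
E
```

```text
[0.53770454 0.08313145 0.24158427] [-3.13676903e+00  3.74112475e-04  2.59897970e+00] [ 0.05176771  0.07325519  1.34813097 -0.00425478  1.72259642 -0.97705314]
[-0.624 -0.7   -0.061  0.169 -0.301  0.64 ]
```

>>> servo_tool([
  [-0.1, -0.1, -0.1, 0.02, -0.03, 0.06, 20],
  [-0.2, -0.2, -0.1, 0.03, -0.06, 0.12, 20],
  [-0.3, -0.3, -0.1, 0.05, -0.09, 0.19, 20],
  [-0.4, -0.4, -0.1, 0.07, -0.12, 0.25, 20],
  [-0.5, -0.5, -0.1, 0.08, -0.15, 0.32, 20],
  [-0.62, -0.6, -0.1, 0.1, -0.18, 0.38, 20],
  [-0.62, -0.7, -0.06, 0.12, -0.21, 0.45, 20],
  [-0.62, -0.7, -0.06, 0.135, -0.24, 0.51, 20],
  [-0.62, -0.7, -0.06, 0.155, -0.27, 0.58, 20],
  [-0.62, -0.7, -0.06, 0.169, -0.301, 0.64, 20],
  [-0.62, -0.7, -0.06, 0.169, -0.301, 0.64, 20],
  [-0.62, -0.7, -0.06, 0.169, -0.301, 0.64, 20],
])

```text
time: 6.58
tool_pos: [0.5545, -0.0015, 0.2475]
ee_rot: [-3.138, 0.517, 1.584]
wrist_force: [0.0, -0.4, -4.2]
width: 0.0358
finger_force: 30.0
```

```bash
python3 - <<'E'
from h import *
o=robot.get_obs();print(o["tool_pos"],o["ee_rot"],o["joint_positions"],o["wrist_force"])
im=robot.snapshot("wrist");cv2.imwrite("pics/w2.png",im[...,::-1])
for t in ["shaft_tip","shaft_shoulder","crank_hub"]:
    for d in robot.find_in(t,"wrist"): print(t,np.round(d["extent"]),d["conf"])
print(proj("wrist",[.555,-.018,.112],o),proj("wrist",[.555,-.002,.14],o))
E
```

```text
[ 0.55447432 -0.00153681  0.24746757] [-3.13760046  0.51728534  1.58388265] [ 0.18887299  0.15218481  1.33569828 -0.51520672  1.73359953  0.11224083] [ 0.03453122 -0.35206054 -4.21040354]
shaft_tip [322. 140.  31.  25.] 0.58
shaft_tip [199.  55.  93.  97.] 0.23
shaft_shoulder [321. 143.  24.  29.] 0.96
shaft_shoulder [209. 195.  27.  82.] 0.32
crank_hub [318. 285.  76. 157.] 0.6
[318.25190666 142.78848469] [318.3742248  145.73275957]
```

View pics/w2.png

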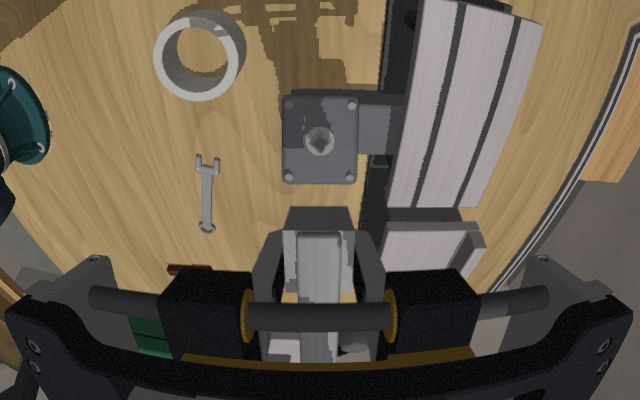

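The gear case is at (320,138), with the collar and square shaft nearly end-on at (320,140). The crank sits squarely in the grip at the bottom of the picture.

```bash
python3 - <<'E'
import cv2
im=cv2.imread("pics/w2.png")
cv2.imwrite("pics/w2c.png",cv2.resize(im[90:190,275:365],(540,600),interpolation=cv2.INTER_CUBIC))
E
```

```text
(no output)
```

View pics/w2c.png

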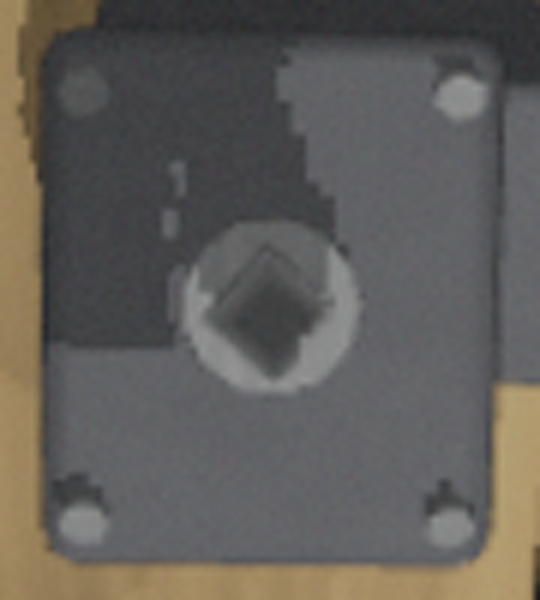

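```bash
python3 - <<'E'
import cv2
im=cv2.imread("pics/w2.png")
g=cv2.cvtColor(im,cv2.COLOR_BGR2GRAY)
print(g[222:250,318]); print(g[245,270:370])
from h import *
o=robot.get_obs();A=Rt(o)
p=robot.camera_params("wrist");T=p["tool_from_camera"]
c,d=ray("wrist",(320.5,141.0),o);
def tl(u,z):
    cc,dd=ray("wrist",u,o);dd=A.T@dd;q=A.T@(cc-o["tool_pos"]);return q+dd*(z-q[2])/dd[2]
print("arm back edge tool",tl((318,232),-.0268),"hub",tl((318,231.5),-.0188))
for L in (.29,.30,.31,.32): print(L,c+d*L)
zs=np.array([0,.5,.866]);print("cam",c,"ray vs zs deg",np.rad2deg(np.arccos(-d@zs)))
for L in (.29,.30,.31):
    S=c+d*L; q=[proj("wrist",S+e,o) for e in (A[:,1]*.014,-A[:,1]*.014,zs*.032)];print(L,q[0][0]-q[1][0],(q[2]-[275,90])*6)
E
```

```text
[ 60  59  60  59  53  59  60  55  68  75  56  56  62  69  86 103 118 136
 139 139 139 138 139 138 139 138 140 140]
[ 61  65  66  66  61  64  65  64  65  66  62  67  75 103 139 141 144 144
 143 142 140 140 139 137 139 134  82 106 120 131 137 135 134 134 133 136
 137 137 138 139 138 137 139 136 137 135 135 135 138 140 142 143 141 140
 138 141 140 141 141 142 142 147 146 146 145 145 144 109  93  87  90 114
 141 144 142 142 129  98  95  98  99 101  99  96  80  63  63  65  65  62
  65  67  65  66  65  62  62  65  64  63]
arm back edge tool [ 0.02320004  0.00058816 -0.0268    ] hub [ 0.02040225  0.00058541 -0.0188    ]
0.29 [ 0.55793346 -0.01857178  0.11350828]
0.3 [ 0.55806839 -0.02413332  0.10519858]
0.31 [ 0.55820333 -0.02969486  0.09688889]
0.32 [ 0.55833826 -0.0352564   0.08857919]
cam [0.55402034 0.14271285 0.35448952] ray vs zs deg 3.8894600232936662
0.29 30.058330094523512 [276.04002381 321.25916363]
0.3 29.05786941962333 [275.92669336 320.6899603 ]
0.31 28.12181812669712 [275.82150886 320.16169434]
```

```bash
python3 - <<'E'
from h import *
o=robot.get_obs();zs=np.array([0,.5,.866]);S=np.array([.558,-.0225,.1077])
G=Rsh(zs,-42);P=S+zs*.077-.0022*G[:,0]
print(P,shift(o,P,G),o["tool_pos"])
E
```

```text
[0.55652791 0.01458413 0.17519948] [ 0.525  0.019  0.569  0.002 -0.005  0.47 ] [ 0.55464961 -0.00291965  0.25062964]
```

>>> servo_tool([
  [0.15, 0.01, 0.05, 0, 0, 0.07, 20],
  [0.3, 0.02, 0.1, 0, 0, 0.14, 20],
  [0.42, 0.02, 0.2, 0, 0, 0.21, 20],
  [0.52, 0.02, 0.3, 0, 0, 0.28, 20],
  [0.52, 0.02, 0.4, 0, 0, 0.35, 20],
  [0.52, 0.02, 0.5, 0, 0, 0.42, 20],
  [0.52, 0.02, 0.57, 0, 0, 0.47, 20],
  [0.52, 0.02, 0.57, 0, 0, 0.47, 20],
  [0.52, 0.02, 0.57, 0, 0, 0.47, 20],
  [0.52, 0.02, 0.57, 0, 0, 0.47, 20],
  [0.52, 0.02, 0.57, 0, 0, 0.47, 20],
])

```text
time: 7.7
tool_pos: [0.5571, 0.0144, 0.1762]
ee_rot: [2.773, 0.373, 0.769]
wrist_force: [0.7, -0.2, -3.9]
width: 0.0359
finger_force: 30.0
```

```bash
python3 - <<'E'
from h import *
o=robot.get_obs();zs=np.array([0,.5,.866]);S=np.array([.558,-.0225,.1077])
G=Rsh(zs,-42);P=S+zs*.077-.0022*G[:,0]
print(o["tool_pos"],shift(o,P,G),o["wrist_force"],o["joint_positions"])
im=robot.snapshot("wrist");cv2.imwrite("pics/w3.png",im[...,::-1])
E
```

```text
[0.55712464 0.01439433 0.17623894] [ 0.001 -0.009  0.008  0.001 -0.005  0.   ] [ 0.72957235 -0.1912741  -3.85113148] [ 0.21595431  0.19463475  1.42925942 -0.50753212  1.62446043  0.94697754]
```

View pics/w3.png

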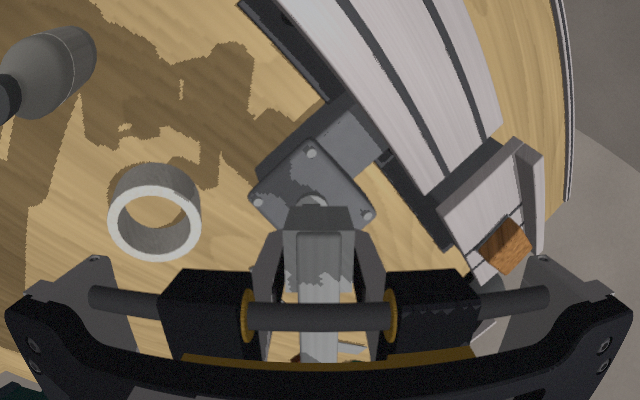

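The hub covers most of the shaft. The collar's rim shows at (313,200), just above the hub and near its centre line.

```bash
python3 - <<'E'
from h import *
o=robot.get_obs();A=Rt(o);S=np.array([.558,-.0225,.1077]);zs=[0,.5,.866]
print(proj("wrist",S,o),proj("wrist",S+A[:,0]*.014,o),proj("wrist",S+A[:,1]*.014,o),proj("wrist",S-A[:,1]*.014,o))
print(A.T@(S-o["tool_pos"]))
im=cv2.imread("pics/w3.png");g=cv2.cvtColor(im,cv2.COLOR_BGR2GRAY)
for r in (198,200,202,204,206): print(r,g[r,290:345].tolist())
E
```

```text
[316.57336509 211.39261983] [316.54210361 194.63398718] [333.8265053  211.37318653] [299.32939263 211.38793119]
[ 0.00165121 -0.00088509  0.0777354 ]
198 [75, 75, 70, 74, 77, 75, 72, 74, 69, 62, 69, 80, 89, 105, 106, 107, 109, 107, 106, 106, 105, 106, 117, 143, 149, 149, 151, 151, 150, 154, 141, 107, 78, 74, 72, 87, 103, 108, 107, 109, 107, 108, 109, 109, 109, 109, 108, 111, 111, 110, 111, 112, 110, 112, 112]
200 [72, 71, 74, 70, 74, 75, 70, 62, 62, 77, 94, 105, 107, 105, 105, 104, 108, 104, 108, 104, 107, 107, 106, 110, 119, 121, 138, 149, 151, 149, 151, 151, 145, 137, 122, 78, 91, 102, 109, 110, 110, 108, 112, 108, 109, 110, 112, 110, 112, 112, 113, 110, 110, 112, 112]
202 [76, 75, 72, 75, 71, 72, 70, 73, 94, 100, 103, 101, 103, 104, 105, 104, 106, 108, 105, 110, 108, 107, 106, 106, 104, 103, 104, 113, 137, 145, 153, 152, 152, 153, 151, 134, 94, 93, 106, 109, 109, 110, 111, 108, 111, 112, 110, 111, 110, 110, 110, 112, 111, 114, 114]
204 [76, 74, 76, 74, 75, 78, 92, 102, 101, 101, 103, 100, 81, 69, 63, 61, 64, 62, 63, 63, 65, 62, 67, 66, 64, 63, 64, 65, 63, 64, 123, 145, 151, 153, 153, 154, 135, 107, 96, 108, 112, 108, 111, 109, 109, 112, 110, 112, 111, 112, 112, 111, 111, 112, 112]
206 [68, 66, 67, 68, 65, 71, 79, 76, 76, 78, 78, 75, 66, 64, 67, 66, 64, 65, 64, 65, 64, 65, 66, 64, 64, 66, 64, 64, 64, 67, 83, 94, 98, 100, 98, 99, 99, 85, 75, 78, 79, 77, 79, 79, 80, 80, 81, 80, 76, 83, 81, 81, 80, 81, 79]
```

>>> servo_tool([
  [-0.01, -0.04, 0, 0, 0, 0, 20],
  [-0.01, -0.04, 0.08, 0, 0, 0, 20],
  [-0.01, -0.04, 0.15, 0, 0, 0, 20],
  [-0.01, -0.04, 0.2, 0, 0, 0, 20],
  [-0.01, -0.04, 0.24, 0, 0, 0, 20],
  [-0.01, -0.04, 0.26, 0, 0, 0, 20],
  [-0.01, -0.04, 0.28, 0, 0, 0, 20],
  [-0.01, -0.04, 0.28, 0, 0, 0, 20],
])

```text
time: 8.42
tool_pos: [0.5531, 0.0018, 0.1494]
ee_rot: [2.774, 0.375, 0.768]
wrist_force: [-0.3, 0.2, -3.5]
width: 0.0357
finger_force: 30.0
```

>>> servo_tool([
  [0, 0, 0.03, 0, 0, 0, 20],
  [0, 0, 0.05, 0, 0, 0, 20],
  [0, 0, 0.07, 0, 0, 0, 20],
  [0, 0, 0.09, 0, 0, 0, 20],
  [0, 0, 0.1, 0, 0, 0, 20],
])

```text
time: 8.83
tool_pos: [0.5531, -0.003, 0.1409]
ee_rot: [2.774, 0.375, 0.768]
wrist_force: [-1.1, -0.4, -4.5]
width: 0.0356
finger_force: 30.0
```

>>> servo_tool([
  [0, 0, 0.03, 0, 0, 0, 20],
  [0, 0, 0.05, 0, 0, 0, 20],
  [0, 0, 0.07, 0, 0, 0, 20],
  [0, 0, 0.08, 0, 0, 0, 20],
  [0, 0, 0.08, 0, 0, 0, 20],
])

```text
time: 9.25
tool_pos: [0.5532, -0.0061, 0.1356]
ee_rot: [2.774, 0.373, 0.768]
wrist_force: [-2.5, 3.6, 0.9]
width: 0.0362
finger_force: 30.0
```

>>> servo_tool([
  [0, 0, 0.02, 0, 0, 0, 20],
  [0, 0, 0.04, 0, 0, 0, 20],
  [0, 0, 0.04, 0, 0, 0, 20],
  [0, 0, 0.04, 0, 0, 0, 20],
])

```text
time: 9.58
tool_pos: [0.5532, -0.0062, 0.1355]
ee_rot: [2.773, 0.37, 0.768]
wrist_force: [-7.5, 12.2, 13.7]
width: 0.0361
finger_force: 30.0
```

```bash
python3 - <<'E'
from h import *
o=robot.get_obs();print(o["tool_pos"],o["wrist_force"],Rt(o).T@o["wrist_force"],Rt(o).T@o["wrist_torque"])
im=robot.snapshot("top");cv2.imwrite("pics/t2.png",im[...,::-1])
im2=robot.snapshot("scene");cv2.imwrite("pics/s2.png",im2[...,::-1])
iw=robot.snapshot("wrist")[...,::-1];cv2.imwrite("pics/w4.png",iw)
a=cv2.resize(im2[...,::-1][140:230,250:360],(440,360),interpolation=2)
b=cv2.resize(iw[150:350,220:420],(360,360),interpolation=2)
cv2.imwrite("pics/m4.png",np.hstack([a,b]))
E
```

```text
[ 0.55322172 -0.00620227  0.1355195 ] [-7.52845065 12.19910576 13.70118001] [ -2.10334375  -8.07317604 -17.98938181] [ 1.94066909 -0.58644327 -0.08775942]
```

View pics/m4.png

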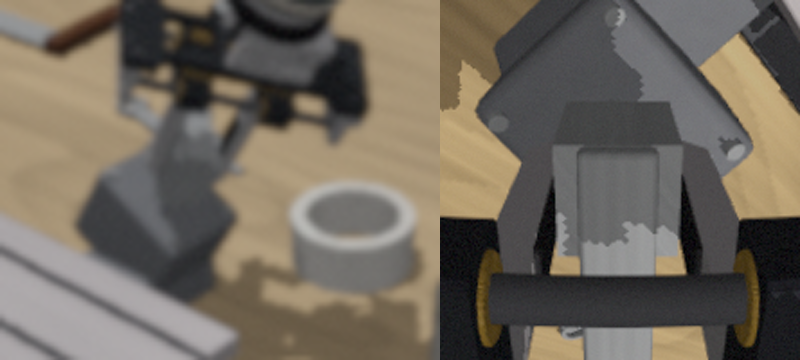

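The scene crop shows the crank's hub on the shaft above the gear case. In the wrist crop the screws are at about (317,159), (385,234) and (252,218). I'll use them to fix the plate's position and check whether the hub is home.

```bash
cat > plate.py <<'E'
from h import *
from scipy.optimize import least_squares
o2=dict(tool_pos=np.array([.5545,-.0015,.2475]),ee_rot=np.array([-3.138,.5173,1.5839]))
o3=dict(tool_pos=np.array([.5571,.0144,.1762]),ee_rot=np.array([2.773,.373,.769]))
o4=robot.get_obs()
# screws: A,B,C ; w2 TL=(289,105),TR=(351.7,106),BL=(289,177.5),BR=(350,177.5)
w2={'TL':(288.8,105.3),'TR':(351.7,106),'BL':(288.8,177.5),'BR':(350,177.5)}
w3={'TL':(258,202),'TR':(312,153),'BR':(368,215)}
w4={'TL':(252.2,218.5),'TR':(317.2,159.4),'BR':(385,234.2)}
for k in w3:
    obs=[(o2,w2[k]),(o3,w3[k]),(o4,w4[k])]
    f=lambda X:np.concatenate([proj("wrist",X,o)-uv for o,uv in obs])
    r=least_squares(f,[.55,-.02,.1]);print(k,r.x,np.round(r.fun,1), "tool4",Rt(o4).T@(r.x-o4["tool_pos"]))
E
python3 plate.py
```

```text
TL [0.52655599 0.00818262 0.08580177] [ 0.1  0.3 -0.1  0.1 -0.1 -0.1] tool4 [ 0.00937348 -0.04486797  0.03600862]
TR [0.58656773 0.00812087 0.08599713] [ 0.3  0.5 -0.4  0.1 -0.1 -0.2] tool4 [ 0.04952305 -0.00026563  0.03631678]
BR [ 0.58678996 -0.05162116  0.12126504] [ 0.5  0.3  0.   0.4 -0.4 -0.3] tool4 [-0.00175962  0.04644194  0.03510222]
```

The screws triangulate to a plate about 36 mm ahead of the TCP along the tool, with the lean at 30.6°. That puts the collar about 23 mm ahead, where the mouth sits at 25 mm, so the crank is home. I'll release it and take the handle.

>>> servo_tool([
  [0, 0, -0.02, 0, 0, 0, 20],
  [0, 0, -0.04, 0, 0, 0, 20],
  [0, 0, -0.05, 0, 0, 0, 20],
  [0, 0, -0.05, 0, 0, 0, 60],
  [0, 0, -0.05, 0, 0, 0, 70],
  [0, 0, -0.05, 0, 0, 0, 70],
  [0, 0, -0.05, 0, 0, 0, 70],
  [0, 0, -0.05, 0, 0, 0, 70],
  [0, 0, -0.05, 0, 0, 0, 70],
])

```text
time: 10.48
tool_pos: [0.5533, -0.0066, 0.1352]
ee_rot: [2.773, 0.375, 0.768]
wrist_force: [-0.4, -0.6, 0.6]
width: 0.0694
finger_force: 0.0
```

>>> servo_tool([
  [0, 0, -0.15, 0, 0, 0, 70],
  [0, 0, -0.35, 0, 0, 0, 70],
  [0, 0, -0.55, 0, 0, 0, 70],
  [0, 0, -0.75, 0, 0, 0, 70],
  [0, 0, -0.75, 0, 0, 0, 70],
  [0, 0, -0.75, 0, 0, 0, 70],
  [0, 0, -0.75, 0, 0, 0, 70],
])

```text
time: 11.07
tool_pos: [0.5525, 0.0305, 0.1991]
ee_rot: [2.774, 0.376, 0.769]
wrist_force: [-0.3, -0.2, -0.9]
width: 0.07
finger_force: 0.0
```

```bash
python3 - <<'E'
from h import *
o=robot.get_obs();print(o["tool_pos"],o["ee_rot"],o["wrist_force"],o["joint_positions"])
iw=robot.snapshot("wrist")[...,::-1];cv2.imwrite("pics/w5.png",iw)
cv2.imwrite("pics/w5c.png",cv2.resize(iw[120:360,200:440],(600,600),interpolation=2))
E
```

```text
[0.55246476 0.03047726 0.19913723] [2.77429422 0.37583855 0.76851122] [-0.30581308 -0.21714543 -0.92410809] [ 0.24476371  0.18710055  1.39226521 -0.50660569  1.68062861  0.95018913]
```

View pics/w5c.png

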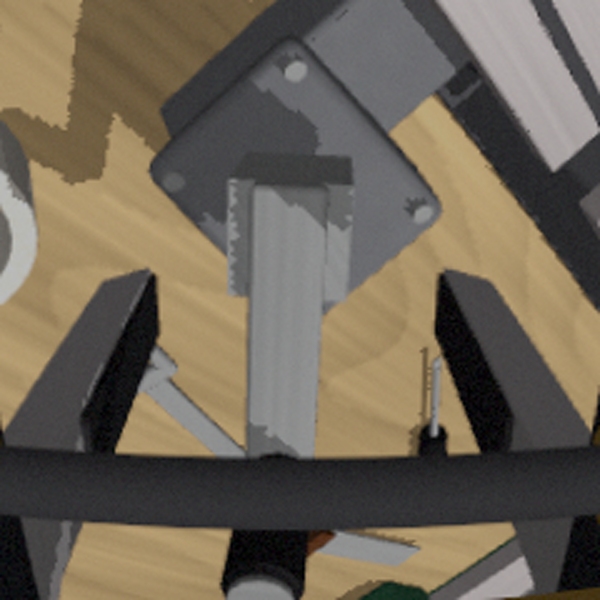

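The crank stands on the shaft with its hub at the collar, square over the plate. The arm runs to the black handle at crop (265,560). That is my picture allowance used up (one over, in fact), so from here I work from numbers only.

```bash
python3 - <<'E'
from h import *
o=robot.get_obs();A=Rt(o)
def tl(x,y,z):
    c,d=ray("wrist",(200+x/2.5,120+y/2.5),o);q=A.T@(c-o["tool_pos"]);d=A.T@d;return q+d*(z-q[2])/d[2]
w=[(228,178),(352,183),(228,293),(350,300)]
for z in (.045,.05,.055,.06,.065):
    p=[tl(*a,z) for a in w];print(z,[round(np.linalg.norm(p[i]-p[j])*1000,1) for i,j in ((0,1),(2,3),(0,2),(1,3))],np.mean(p,0))
z=.056-.008
a=tl(289.5,185,z);b=tl(283.5,430,z);print(a,b,np.rad2deg(np.arctan2(*(b-a)[1::-1])))
c,d=ray("wrist",(200+262/2.5,120+590/2.5),o);print("handle top rim",tl(262,590,.0))
E
```

```text
0.045 [np.float64(34.3), np.float64(35.3), np.float64(34.1), np.float64(34.8)] [ 0.00832546 -0.00126711  0.045     ]
0.05 [np.float64(35.1), np.float64(36.2), np.float64(34.9), np.float64(35.7)] [ 0.0067063  -0.00130531  0.05      ]
0.055 [np.float64(35.9), np.float64(37.0), np.float64(35.7), np.float64(36.5)] [ 0.00508713 -0.0013435   0.055     ]
0.06 [np.float64(36.7), np.float64(37.9), np.float64(36.5), np.float64(37.3)] [ 0.00346797 -0.00138169  0.06      ]
0.065 [np.float64(37.6), np.float64(38.7), np.float64(37.4), np.float64(38.2)] [ 0.00184881 -0.00141988  0.065     ]
[ 0.02351637 -0.0012548   0.048     ] [-0.05599368 -0.00339935  0.048     ] -178.45499249831138
handle top rim [-0.08053774 -0.00899523  0.        ]
```

>>> servo_tool([
  [-0.25, -0.02, 0, 0, 0, 0, 70],
  [-0.5, -0.04, 0, 0, 0, 0, 70],
  [-0.72, -0.04, 0, 0, 0, 0, 70],
  [-0.72, -0.04, 0.05, 0, 0, 0, 70],
  [-0.72, -0.04, 0.1, 0, 0, 0, 70],
  [-0.72, -0.04, 0.1, 0, 0, 0, 70],
  [-0.72, -0.04, 0.1, 0, 0, 0, 70],
])

```text
time: 11.7
tool_pos: [0.5016, -0.0184, 0.2147]
ee_rot: [2.776, 0.377, 0.769]
wrist_force: [0.0, 0.6, 0.4]
width: 0.0703
finger_force: 0.0
```

>>> servo_tool([
  [0, 0, 0, 0, 0, 0, 50],
  [0, 0, 0, 0, 0, 0, 30],
  [0, 0, 0, 0, 0, 0, 10],
  [0, 0, 0, 0, 0, 0, 10],
  [0, 0, 0, 0, 0, 0, 10],
  [0, 0, 0, 0, 0, 0, 10],
  [0, 0, 0, 0, 0, 0, 10],
  [0, 0, 0, 0, 0, 0, 10],
  [0, 0, 0, 0, 0, 0, 10],
])

```text
time: 12.45
tool_pos: [0.5017, -0.0183, 0.2166]
ee_rot: [2.774, 0.374, 0.768]
wrist_force: [-0.5, 0.6, -0.9]
width: 0.0213
finger_force: 30.0
```

```bash
python3 - <<'E'
from h import *
o=robot.get_obs();print(o["tool_pos"],o["ee_rot"],o["wrist_force"],o["width"],o["joint_positions"])
for k in range(4):
    print(k,[[round(.75*(np.cos(np.pi+.026+np.pi/2*k+t)-np.cos(np.pi+.026+np.pi/2*k)),2),round(.75*(np.sin(np.pi+.026+np.pi/2*k+t)-np.sin(np.pi+.026+np.pi/2*k)),2)] for t in np.deg2rad([15,30,45,60,75,90])])
E
```

```text
[ 0.50173381 -0.01829537  0.21656137] [2.77356779 0.3743385  0.76836611] [-0.52263172  0.56453846 -0.92325376] 0.02125827367553024 [ 0.17729638  0.0386471   1.52068938 -0.51320361  1.66368357  0.88187174]
0 [[np.float64(0.03), np.float64(-0.19)], [np.float64(0.11), np.float64(-0.37)], [np.float64(0.23), np.float64(-0.52)], [np.float64(0.39), np.float64(-0.64)], [np.float64(0.57), np.float64(-0.71)], [np.float64(0.77), np.float64(-0.73)]]
1 [[np.float64(0.19), np.float64(0.03)], [np.float64(0.37), np.float64(0.11)], [np.float64(0.52), np.float64(0.23)], [np.float64(0.64), np.float64(0.39)], [np.float64(0.71), np.float64(0.57)], [np.float64(0.73), np.float64(0.77)]]
2 [[np.float64(-0.03), np.float64(0.19)], [np.float64(-0.11), np.float64(0.37)], [np.float64(-0.23), np.float64(0.52)], [np.float64(-0.39), np.float64(0.64)], [np.float64(-0.57), np.float64(0.71)], [np.float64(-0.77), np.float64(0.73)]]
3 [[np.float64(-0.19), np.float64(-0.03)], [np.float64(-0.37), np.float64(-0.11)], [np.float64(-0.52), np.float64(-0.23)], [np.float64(-0.64), np.float64(-0.39)], [np.float64(-0.71), np.float64(-0.57)], [np.float64(-0.73), np.float64(-0.77)]]
```

>>> servo_tool([
  [0.03, -0.19, 0, 0, 0, 0, 10],
  [0.11, -0.37, 0, 0, 0, 0, 10],
  [0.23, -0.52, 0, 0, 0, 0, 10],
  [0.39, -0.64, 0, 0, 0, 0, 10],
  [0.57, -0.71, 0, 0, 0, 0, 10],
  [0.77, -0.73, 0, 0, 0, 0, 10],
])

```text
time: 12.95
tool_pos: [0.4989, 0.0724, 0.1638]
ee_rot: [2.769, 0.378, 0.766]
wrist_force: [3.9, -9.5, -2.0]
width: 0.0217
finger_force: 30.0
```

>>> servo_tool([
  [0.19, 0.03, 0, 0, 0, 0, 10],
  [0.37, 0.11, 0, 0, 0, 0, 10],
  [0.52, 0.23, 0, 0, 0, 0, 10],
  [0.64, 0.39, 0, 0, 0, 0, 10],
  [0.71, 0.57, 0, 0, 0, 0, 10],
  [0.73, 0.77, 0, 0, 0, 0, 10],
])

```text
time: 13.45
tool_pos: [0.6037, 0.0766, 0.1607]
ee_rot: [2.779, 0.38, 0.77]
wrist_force: [-4.2, -0.5, -2.1]
width: 0.0212
finger_force: 30.0
```

```bash
python3 - <<'E'
from h import *
o=robot.get_obs();print(Rt(o).T@o["wrist_force"],o["joint_positions"])
E
```

```text
[-2.37530406 -3.52000504  2.09250725] [ 0.29392442  0.35050063  1.26701868 -0.49717466  1.67621294  1.00960014]
```

Turning freely, with a resistance of about 3.5 N. I'll go on through 1.5 turns, which is below the earliest possible stop.

>>> servo_tool([
  [-0.03, 0.19, 0, 0, 0, 0, 10],
  [-0.11, 0.37, 0, 0, 0, 0, 10],
  [-0.23, 0.52, 0, 0, 0, 0, 10],
  [-0.39, 0.64, 0, 0, 0, 0, 10],
  [-0.57, 0.71, 0, 0, 0, 0, 10],
  [-0.77, 0.73, 0, 0, 0, 0, 10],
])

```text
time: 13.95
tool_pos: [0.6092, -0.0158, 0.2153]
ee_rot: [2.774, 0.371, 0.77]
wrist_force: [2.3, 1.7, -3.2]
width: 0.0215
finger_force: 30.0
```

>>> servo_tool([
  [-0.19, -0.03, 0, 0, 0, 0, 10],
  [-0.37, -0.11, 0, 0, 0, 0, 10],
  [-0.52, -0.23, 0, 0, 0, 0, 10],
  [-0.64, -0.39, 0, 0, 0, 0, 10],
  [-0.71, -0.57, 0, 0, 0, 0, 10],
  [-0.73, -0.77, 0, 0, 0, 0, 10],
])

```text
time: 14.45
tool_pos: [0.5021, -0.0192, 0.2173]
ee_rot: [2.77, 0.372, 0.767]
wrist_force: [4.7, -1.2, -3.7]
width: 0.0215
finger_force: 30.0
```

>>> servo_tool([
  [0.03, -0.19, 0, 0, 0, 0, 10],
  [0.11, -0.37, 0, 0, 0, 0, 10],
  [0.23, -0.52, 0, 0, 0, 0, 10],
  [0.39, -0.64, 0, 0, 0, 0, 10],
  [0.57, -0.71, 0, 0, 0, 0, 10],
  [0.77, -0.73, 0, 0, 0, 0, 10],
  [0.77, -0.73, 0, 0, 0, 0, 10],
])

```text
time: 15.03
tool_pos: [0.5006, 0.0739, 0.1621]
ee_rot: [2.771, 0.377, 0.77]
wrist_force: [1.8, -3.1, 0.0]
width: 0.0212
finger_force: 30.0
```

```bash
python3 - <<'E'
from h import *
o=robot.get_obs();print(o["tool_pos"],Rt(o).T@o["wrist_force"],o["joint_positions"])
for n in ("wrist","top","scene"):
    iw=robot.snapshot(n)[...,::-1];cv2.imwrite(f"pics/{n}6.png",iw)
    for t in ("leaf_edge","deck_edge"):print(n,t,[(np.round(d["extent"]).tolist(),round(d["conf"],2)) for d in robot.find_in(t,n)][:2])
E
```

```text
[0.50058397 0.07393324 0.16214008] [-0.81941699  3.11870841  1.53874207] [ 0.34661196  0.13887178  1.52342691 -0.4922458   1.65505217  1.07818805]
wrist leaf_edge [([474.0, 102.0, 162.0, 205.0], 0.67)]
wrist deck_edge [([454.0, 138.0, 250.0, 276.0], 0.57)]
top leaf_edge [([345.0, 153.0, 81.0, 44.0], 0.62)]
top deck_edge [([392.0, 174.0, 178.0, 88.0], 0.81), ([336.0, 205.0, 36.0, 29.0], 0.6)]
scene leaf_edge [([263.0, 220.0, 96.0, 54.0], 0.57)]
scene deck_edge [([235.0, 216.0, 159.0, 115.0], 0.89), ([314.0, 175.0, 48.0, 27.0], 0.47)]
```

```bash
python3 - <<'E'
import cv2,numpy as np
g=cv2.cvtColor(cv2.imread("pics/w2.png"),cv2.COLOR_BGR2GRAY)
for r in (120,150,180,200,206,212,218,224,230,240,250): print(r,g[r,364:440:1].tolist())
for c in (400,420,440,460): print("col",c,g[195:232,c].tolist())
E
```

```text
120 [105, 102, 102, 102, 102, 103, 104, 102, 101, 105, 103, 104, 104, 103, 101, 104, 105, 102, 105, 102, 104, 104, 103, 104, 106, 74, 60, 59, 63, 59, 60, 62, 64, 61, 62, 63, 60, 56, 59, 56, 76, 116, 140, 163, 163, 161, 160, 161, 162, 161, 159, 159, 160, 165, 163, 164, 162, 163, 164, 164, 162, 161, 162, 164, 164, 165, 163, 161, 161, 143, 79, 62, 65, 64, 60, 62]
150 [102, 100, 100, 103, 102, 100, 99, 101, 100, 100, 100, 99, 99, 101, 101, 104, 102, 105, 101, 101, 103, 85, 62, 58, 59, 61, 60, 56, 64, 63, 63, 60, 57, 61, 67, 121, 151, 158, 160, 160, 160, 161, 161, 158, 158, 160, 162, 164, 160, 158, 159, 159, 159, 160, 159, 163, 161, 162, 163, 162, 162, 154, 134, 59, 63, 63, 60, 61, 62, 107, 155, 159, 161, 163, 163, 162]
180 [134, 54, 34, 51, 49, 36, 38, 37, 37, 39, 35, 34, 40, 39, 36, 36, 32, 37, 35, 39, 36, 39, 35, 36, 45, 58, 58, 61, 78, 92, 153, 157, 158, 157, 158, 158, 156, 157, 161, 161, 161, 158, 154, 154, 152, 157, 159, 159, 160, 158, 160, 161, 158, 144, 79, 61, 64, 63, 63, 65, 111, 149, 157, 158, 160, 160, 158, 158, 158, 158, 159, 161, 160, 159, 161, 163]
200 [44, 38, 38, 36, 37, 
[... 2660 characters left out ...]
155, 158, 158]
col 400 [160, 158, 158, 157, 155, 155, 154, 154, 154, 151, 153, 133, 93, 52, 50, 51, 54, 53, 51, 49, 53, 51, 51, 51, 50, 54, 62, 83, 82, 85, 84, 85, 90, 88, 90, 85, 131]
col 420 [153, 153, 155, 156, 157, 157, 157, 157, 157, 157, 158, 159, 108, 50, 51, 53, 53, 54, 49, 52, 50, 51, 51, 52, 52, 52, 63, 78, 82, 85, 85, 88, 88, 86, 87, 99, 128]
col 440 [158, 158, 159, 157, 159, 160, 158, 161, 158, 159, 159, 164, 101, 53, 50, 51, 50, 53, 52, 53, 49, 52, 54, 51, 51, 48, 59, 81, 83, 84, 85, 87, 83, 86, 85, 106, 139]
col 460 [60, 57, 57, 61, 67, 95, 116, 134, 150, 157, 156, 156, 138, 144, 142, 141, 139, 135, 120, 113, 81, 83, 60, 49, 53, 53, 62, 82, 85, 84, 84, 85, 83, 83, 88, 113, 149]
```

```bash
python3 - <<'E'
from h import *
o=dict(tool_pos=np.array([.5545,-.0015,.2475]),ee_rot=np.array([-3.138,.5173,1.5839]))
for cd in (400,440):
  for dr in (230.3,231,231.6):
    D=at("wrist",(cd,dr),.115,o)
    c,d=ray("wrist",(cd,206.8),o); y=D[1]+.012; L=c+d*(y-c[1])/d[1]
    print(cd,dr,D,L,"h0",.115-L[2],"turns",(.115-L[2])/.012)
print("front deck",at("wrist",(385.5,240),.115,o),at("wrist",(382.7,250),.115,o))
for z in (.09,.095): print("front leaf",at("wrist",(393.6,180),z,o),at("wrist",(387.9,200),z,o))
E
```

```text
400 230.3 [ 0.65602268 -0.13944112  0.115     ] [ 0.65870029 -0.12744112  0.0866039 ] h0 0.02839610181260084 turns 2.366341817716737
400 231 [ 0.65630952 -0.14078322  0.115     ] [ 0.65921977 -0.12878322  0.08529709] h0 0.029702913901598085 turns 2.4752428251331735
400 231.6 [ 0.65655695 -0.14193958  0.115     ] [ 0.65966737 -0.12993958  0.08417113] h0 0.030828874192259006 turns 2.5690728493549173
440 230.3 [ 0.70985194 -0.14045797  0.115     ] [ 0.71444708 -0.12845797  0.08525317] h0 0.02974683124075707 turns 2.4789026033964223
440 231 [ 0.71030004 -0.14184802  0.115     ] [ 0.71526714 -0.12984802  0.08389783] h0 0.031102165640024673 turns 2.5918471366687226
440 231.6 [ 0.71068665 -0.14304591  0.115     ] [ 0.71597383 -0.13104591  0.08272986] h0 0.03227014045429501 turns 2.6891783711912507
front deck [ 0.64102266 -0.15837251  0.115     ] [ 0.64108767 -0.1797011   0.115     ]
front leaf [ 0.64106713 -0.0803923   0.09      ] [ 0.63973954 -0.11233903  0.09      ]
front leaf [ 0.63939114 -0.0760909   0.095     ] [ 0.63808896 -0.10742628  0.095     ]
```

>>> servo_tool([
  [0.19, 0.03, 0, 0, 0, 0, 10],
  [0.37, 0.11, 0, 0, 0, 0, 10],
  [0.52, 0.23, 0, 0, 0, 0, 10],
  [0.64, 0.39, 0, 0, 0, 0, 10],
  [0.71, 0.57, 0, 0, 0, 0, 10],
  [0.73, 0.77, 0, 0, 0, 0, 10],
])

```text
time: 15.98
tool_pos: [0.6034, 0.0769, 0.1613]
ee_rot: [2.78, 0.378, 0.77]
wrist_force: [-4.6, -0.8, -2.5]
width: 0.0215
finger_force: 30.0
```

>>> servo_tool([
  [-0.03, 0.19, 0, 0, 0, 0, 10],
  [-0.11, 0.37, 0, 0, 0, 0, 10],
  [-0.23, 0.52, 0, 0, 0, 0, 10],
  [-0.39, 0.64, 0, 0, 0, 0, 10],
  [-0.57, 0.71, 0, 0, 0, 0, 10],
  [-0.77, 0.73, 0, 0, 0, 0, 10],
])

```text
time: 16.48
tool_pos: [0.6088, -0.0159, 0.2159]
ee_rot: [2.774, 0.37, 0.769]
wrist_force: [2.1, 0.8, -3.9]
width: 0.0217
finger_force: 30.0
```

>>> servo_tool([
  [-0.19, -0.03, 0, 0, 0, 0, 10],
  [-0.37, -0.11, 0, 0, 0, 0, 10],
  [-0.52, -0.23, 0, 0, 0, 0, 10],
  [-0.64, -0.39, 0, 0, 0, 0, 10],
  [-0.71, -0.57, 0, 0, 0, 0, 10],
  [-0.73, -0.77, 0, 0, 0, 0, 10],
])

```text
time: 16.98
tool_pos: [0.5017, -0.0188, 0.2174]
ee_rot: [2.771, 0.37, 0.767]
wrist_force: [7.2, -0.4, -5.6]
width: 0.0213
finger_force: 30.0
```

```bash
python3 - <<'E'
from h import *
o=robot.get_obs();print(Rt(o).T@o["wrist_force"])
a=np.pi+.026
for k in range(15):
    s=a+np.deg2rad(16*k); print(16*k,[[round(float(.75*(np.cos(s+t)-np.cos(s))),3),round(float(.75*(np.sin(s+t)-np.sin(s))),3)] for t in np.deg2rad([8,16])])
E
```

```text
[6.60259087 3.6339897  5.1328224 ]
0 [[0.01, -0.104], [0.034, -0.206]]
16 [[0.038, -0.097], [0.09, -0.188]]
32 [[0.064, -0.083], [0.138, -0.156]]
48 [[0.084, -0.062], [0.176, -0.112]]
64 [[0.098, -0.037], [0.2, -0.059]]
80 [[0.104, -0.008], [0.209, -0.002]]
96 [[0.103, 0.021], [0.201, 0.056]]
112 [[0.093, 0.048], [0.178, 0.109]]
128 [[0.076, 0.072], [0.141, 0.154]]
144 [[0.053, 0.09], [0.093, 0.187]]
160 [[0.026, 0.101], [0.038, 0.205]]
176 [[-0.003, 0.105], [-0.02, 0.208]]
192 [[-0.031, 0.1], [-0.076, 0.194]]
208 [[-0.058, 0.087], [-0.127, 0.166]]
224 [[-0.08, 0.068], [-0.168, 0.124]]
```

>>> servo_tool([
  [0.01, -0.1, 0, 0, 0, 0, 10],
  [0.034, -0.206, 0, 0, 0, 0, 10],
  [0.034, -0.206, 0, 0, 0, 0, 10],
])

```text
time: 17.23
tool_pos: [0.4879, -0.0031, 0.2081]
ee_rot: [2.775, 0.374, 0.77]
wrist_force: [0.9, 2.3, -0.8]
width: 0.0218
finger_force: 30.0
```

>>> servo_tool([
  [0.038, -0.097, 0, 0, 0, 0, 10],
  [0.09, -0.188, 0, 0, 0, 0, 10],
  [0.09, -0.188, 0, 0, 0, 0, 10],
])

```text
time: 17.48
tool_pos: [0.4805, 0.0138, 0.198]
ee_rot: [2.775, 0.375, 0.77]
wrist_force: [0.4, 1.0, 1.1]
width: 0.0212
finger_force: 30.0
```

>>> servo_tool([
  [0.064, -0.083, 0, 0, 0, 0, 10],
  [0.138, -0.156, 0, 0, 0, 0, 10],
  [0.138, -0.156, 0, 0, 0, 0, 10],
])

```text
time: 17.73
tool_pos: [0.4787, 0.0319, 0.1874]
ee_rot: [2.775, 0.375, 0.771]
wrist_force: [2.2, -1.1, 0.7]
width: 0.0216
finger_force: 30.0
```

Now 2.13 turns with no stop yet, so I go in single steps.

>>> servo_tool([
  [0.084, -0.062, 0, 0, 0, 0, 10],
  [0.176, -0.112, 0, 0, 0, 0, 10],
  [0.176, -0.112, 0, 0, 0, 0, 10],
])

```text
time: 17.98
tool_pos: [0.4826, 0.049, 0.1774]
ee_rot: [2.773, 0.375, 0.769]
wrist_force: [3.6, -2.9, -0.1]
width: 0.0212
finger_force: 30.0
```

>>> servo_tool([
  [0.098, -0.037, 0, 0, 0, 0, 10],
  [0.2, -0.059, 0, 0, 0, 0, 10],
  [0.2, -0.059, 0, 0, 0, 0, 10],
])

```text
time: 18.23
tool_pos: [0.4915, 0.0645, 0.1684]
ee_rot: [2.772, 0.376, 0.768]
wrist_force: [4.0, -4.1, -0.3]
width: 0.0213
finger_force: 30.0
```

>>> servo_tool([
  [0.104, -0.008, 0, 0, 0, 0, 10],
  [0.209, -0.002, 0, 0, 0, 0, 10],
  [0.209, -0.002, 0, 0, 0, 0, 10],
])

```text
time: 18.48
tool_pos: [0.505, 0.0775, 0.1607]
ee_rot: [2.772, 0.378, 0.767]
wrist_force: [3.0, -4.5, 0.9]
width: 0.0213
finger_force: 30.0
```

>>> servo_tool([
  [0.103, 0.021, 0, 0, 0, 0, 10],
  [0.201, 0.056, 0, 0, 0, 0, 10],
  [0.201, 0.056, 0, 0, 0, 0, 10],
])

```text
time: 18.73
tool_pos: [0.5221, 0.087, 0.1551]
ee_rot: [2.773, 0.379, 0.766]
wrist_force: [2.0, -5.7, -0.3]
width: 0.0216
finger_force: 30.0
```

>>> servo_tool([
  [0.093, 0.048, 0, 0, 0, 0, 10],
  [0.178, 0.109, 0, 0, 0, 0, 10],
  [0.178, 0.109, 0, 0, 0, 0, 10],
])

```text
time: 18.98
tool_pos: [0.5417, 0.0921, 0.1521]
ee_rot: [2.774, 0.379, 0.766]
wrist_force: [0.2, -5.3, -0.8]
width: 0.0216
finger_force: 30.0
```

>>> servo_tool([
  [0.076, 0.072, 0, 0, 0, 0, 10],
  [0.141, 0.154, 0, 0, 0, 0, 10],
  [0.141, 0.154, 0, 0, 0, 0, 10],
])

```text
time: 19.23
tool_pos: [0.5622, 0.0925, 0.1521]
ee_rot: [2.776, 0.378, 0.767]
wrist_force: [-1.1, -5.3, -1.7]
width: 0.0212
finger_force: 30.0
```

>>> servo_tool([
  [0.053, 0.09, 0, 0, 0, 0, 10],
  [0.093, 0.187, 0, 0, 0, 0, 10],
  [0.093, 0.187, 0, 0, 0, 0, 10],
])

```text
time: 19.48
tool_pos: [0.5827, 0.0879, 0.1551]
ee_rot: [2.775, 0.377, 0.767]
wrist_force: [-2.4, -5.8, -4.5]
width: 0.0219
finger_force: 30.0
```

>>> servo_tool([
  [0.026, 0.101, 0, 0, 0, 0, 10],
  [0.038, 0.205, 0, 0, 0, 0, 10],
  [0.038, 0.205, 0, 0, 0, 0, 10],
])

```text
time: 19.73
tool_pos: [0.6011, 0.0784, 0.1611]
ee_rot: [2.774, 0.375, 0.767]
wrist_force: [-2.6, -4.1, -4.9]
width: 0.0219
finger_force: 30.0
```

>>> servo_tool([
  [-0.003, 0.105, 0, 0, 0, 0, 10],
  [-0.02, 0.208, 0, 0, 0, 0, 10],
  [-0.02, 0.208, 0, 0, 0, 0, 10],
])

```text
time: 19.98
tool_pos: [0.6145, 0.0661, 0.1682]
ee_rot: [2.778, 0.375, 0.769]
wrist_force: [-6.0, -0.8, -7.4]
width: 0.0217
finger_force: 30.0
```

>>> servo_tool([
  [-0.015, 0.05, 0, 0, 0, 0, 10],
  [-0.031, 0.1, 0, 0, 0, 0, 10],
  [-0.031, 0.1, 0, 0, 0, 0, 10],
])

```text
time: 20.23
tool_pos: [0.6177, 0.0618, 0.1706]
ee_rot: [2.787, 0.374, 0.773]
wrist_force: [-7.9, 7.9, -7.7]
width: 0.0219
finger_force: 30.0
```

>>> servo_tool([
  [-0.02, 0.045, 0, 0, 0, 0, 10],
  [-0.045, 0.095, 0, 0, 0, 0, 10],
  [-0.045, 0.095, 0, 0, 0, 0, 10],
  [-0.045, 0.095, 0, 0, 0, 0, 10],
])

```text
time: 20.57
tool_pos: [0.6205, 0.0568, 0.1738]
ee_rot: [2.794, 0.373, 0.778]
wrist_force: [-10.4, 14.7, -8.2]
width: 0.0218
finger_force: 30.0
```

```bash
python3 - <<'E'
from h import *
o=robot.get_obs();print(o["tool_pos"],Rt(o).T@o["wrist_force"],Rt(o).T@o["wrist_torque"])
E
```

```text
[0.62049701 0.05684388 0.17382965] [  5.7240487  -18.94712379   0.16424687] [ 4.41364351  1.14357544 -0.07487584]
```

>>> servo_tool([
  [-0.025, 0.045, 0, 0, 0, 0, 10],
  [-0.05, 0.085, 0, 0, 0, 0, 10],
  [-0.05, 0.085, 0, 0, 0, 0, 10],
  [-0.05, 0.085, 0, 0, 0, 0, 10],
  [-0.05, 0.085, 0, 0, 0, 0, 10],
])

```text
time: 20.98
tool_pos: [0.6234, 0.0505, 0.1777]
ee_rot: [2.797, 0.371, 0.781]
wrist_force: [-10.1, 18.5, -8.1]
width: 0.0216
finger_force: 30.1
```

```bash
python3 - <<'E'
from h import *
o=robot.get_obs();print(o["time"],o["tool_pos"],Rt(o).T@o["wrist_force"],o["qvel"].round(3))
S=np.array([.5567,-.0217,.1035]);zs=np.array([0,.509,.861]);
im=robot.snapshot("wrist")[...,::-1];cv2.imwrite("pics/w7.png",im)
o=robot.get_obs();print(o["time"],o["tool_pos"],Rt(o).T@o["wrist_force"])
E
```

```text
20.9833 [0.62338333 0.05053155 0.17770664] [  8.32744687 -20.88758214  -1.74922013] [ 0.002  0.    -0.001 -0.001  0.001  0.   ]
21.0333 [0.62339895 0.05052035 0.17769724] [  7.05000497 -20.29907033  -1.22055326]
```

```bash
python3 - <<'E'
from h import *
o=robot.get_obs()
for X in ([.67,-.128,.115],[.67,-.14,.115],[.70,-.14,.115],[.641,-.1,.115]): print(proj("wrist",X,o))
s=robot.snapshot("scene")[...,::-1];cv2.imwrite("pics/scene7.png",s)
G=[cv2.cvtColor(x,cv2.COLOR_BGR2GRAY).astype(np.float32) for x in (cv2.imread("pics/scene0.png"),cv2.imread("pics/scene6.png"),s)]
K=lambda z:np.array([proj("scene",[x,y,z]) for x,y in ((.641,.11),(.641,-.128),(.77,-.128),(.77,.11))])
print(K(.085).round(1).tolist(),(K(.1)-K(.085)).round(2).tolist(),(K(.115)-K(.085)).round(2).tolist())
# patch: leaf away from arm
q=K(.1);m=np.zeros(G[0].shape,np.uint8);cv2.fillConvexPoly(m,((q-q.mean(0))*.85+q.mean(0)).astype(np.int32),255)
for a,b in ((0,1),(1,2),(0,2)):
    W=np.eye(2,3,dtype=np.float32);cc,W=cv2.findTransformECC(G[a],G[b],W,cv2.MOTION_TRANSLATION,(3,200,1e-6),m,3);print(a,b,cc,W[:,2])
E
```

```text
[424.55624554 250.12968249]
[427.80995287 254.12360003]
[447.86545866 237.527315  ]
[394.67297303 257.10017688]
[[306.3, 221.7], [247.5, 191.7], [212.3, 210.4], [271.4, 245.4]] [[-0.13, -4.55], [-0.51, -4.25], [-0.8, -4.44], [-0.42, -4.75]] [[-0.26, -9.17], [-1.02, -8.57], [-1.62, -8.95], [-0.86, -9.58]]Traceback (most recent call last):
  File "<stdin>", line 11, in <module>
cv2.error: OpenCV(4.12.0) /io/opencv/modules/video/src/ecc.cpp:589: error: (-7:Iterations do not converge) The algorithm stopped before its convergence. The correlation is going to be minimized. Images may be uncorrelated or non-overlapped in function 'findTransformECC'
```

```bash
cat > lev.py <<'E'
from h import *
def level(name,ref="scene0"):
    A,B=[cv2.cvtColor(cv2.imread(f"pics/{n}.png"),cv2.COLOR_BGR2GRAY).astype(np.float32) for n in (ref,name)]
    pts=np.array([[x,y] for x in np.linspace(.635,.775,60) for y in np.linspace(-.12,.10,80)])
    P=lambda z:np.array([proj("scene",[x,y,z]) for x,y in pts]).astype(np.float32)
    S=lambda I,z:cv2.remap(I,P(z).reshape(60,80,2),None,cv2.INTER_CUBIC)
    a=S(A,.085);hs=np.arange(0,.0361,.0015);out=[]
    for lo,hi in ((0,27),(27,54),(54,80)):
        c=np.array([np.corrcoef(a[:,lo:hi].ravel(),S(B,.085+h)[:,lo:hi].ravel())[0,1] for h in hs])
        i=int(np.clip(c.argmax(),1,len(c)-2));d=(c[i-1]-c[i+1])/(2*(c[i-1]-2*c[i]+c[i+1]));out.append((round((hs[i]+d*.0015)*1000,2),round(c[i],3)))
    return out
if __name__=="__main__":
    for n in ("scene6","scene7"): print(n,level(n))
E
python3 lev.py
```

```text
Traceback (most recent call last):
  File "lev.py", line 13, in <module>
    for n in ("scene6","scene7"): print(n,level(n))
                                          ~~~~~^^^
  File "lev.py", line 7, in level
    a=S(A,.085);hs=np.arange(0,.0361,.0015);out=[]
  File "lev.py", line 6, in <lambda>
    S=lambda I,z:cv2.remap(I,P(z).reshape(60,80,2),None,cv2.INTER_CUBIC)
                             ~^^^
  File "lev.py", line 5, in <lambda>
    P=lambda z:np.array([proj("scene",[x,y,z]) for x,y in pts]).astype(np.float32)
                         ~~~~^^^^^^^^^^^^^^^^^
  File "h.py", line 16, in proj
    p=robot.camera_params(cam);K=p["camera_matrix"]
ValueError: time passes only in moves, steps and waits
```

```bash
python3 - <<'E'
s=open("h.py").read()
s=s.replace("robot.camera_params(cam)","cp(cam)").replace("def Rt(o)","import functools\n@functools.lru_cache\ndef cp(cam): return robot.camera_params(cam)\ndef Rt(o)",1)
open("h.py","w").write(s)
E
python3 lev.py
```

```text
scene6 [(np.float64(14.67), np.float64(0.995)), (np.float64(14.11), np.float64(0.959)), (np.float64(14.69), np.float64(0.99))]
scene7 [(np.float64(29.76), np.float64(0.993)), (np.float64(29.31), np.float64(0.965)), (np.float64(29.66), np.float64(0.78))]
```

>>> servo_tool([
  [-0.025, 0.04, 0, 0, 0, 0, 10],
  [-0.05, 0.08, 0, 0, 0, 0, 10],
  [-0.05, 0.08, 0, 0, 0, 0, 10],
  [-0.05, 0.08, 0, 0, 0, 0, 10],
  [-0.05, 0.08, 0, 0, 0, 0, 10],
])

```text
time: 21.5
tool_pos: [0.6262, 0.0428, 0.1821]
ee_rot: [2.797, 0.371, 0.782]
wrist_force: [-9.7, 18.7, -9.1]
width: 0.0221
finger_force: 30.0
```

```bash
python3 - <<'E'
from lev import *
o=robot.get_obs();print(o["tool_pos"],Rt(o).T@o["wrist_force"],o["width"])
cv2.imwrite("pics/scene8.png",robot.snapshot("scene")[...,::-1]);print(level("scene8"),level("scene7"))
cv2.imwrite("pics/w8.png",robot.snapshot("wrist")[...,::-1])
E
```

```text
[0.62624182 0.04283633 0.18212921] [  9.18919193 -21.01187146  -0.94394881] 0.02209749190531008
[(np.float64(29.76), np.float64(0.992)), (np.float64(29.3), np.float64(0.964)), (np.float64(29.49), np.float64(0.75))] [(np.float64(29.76), np.float64(0.993)), (np.float64(29.31), np.float64(0.965)), (np.float64(29.66), np.float64(0.78))]
```

The leaf stayed put (29.8 mm up both times) while the push held at 21 N, so it is on its dead stop. I'll unload, let go and clear the crank.

>>> servo_tool([
  [0.03, -0.06, 0, 0, 0, 0, 10],
  [0.06, -0.12, 0, 0, 0, 0, 10],
  [0.1, -0.18, 0, 0, 0, 0, 10],
  [0.1, -0.18, 0, 0, 0, 0, 10],
  [0.1, -0.18, 0, 0, 0, 0, 10],
])

```text
time: 22.02
tool_pos: [0.6233, 0.0508, 0.1779]
ee_rot: [2.774, 0.374, 0.769]
wrist_force: [-3.3, -0.4, -4.4]
width: 0.0215
finger_force: 29.9
```

```bash
python3 - <<'E'
from lev import *
o=robot.get_obs();print(o["tool_pos"],Rt(o).T@o["wrist_force"],o["width"],o["joint_positions"])
E
```

```text
[0.62333188 0.05075595 0.17793746] [-0.85714004 -3.68006747  3.97494379] 0.021463503499411 [ 0.2482189   0.35746521  1.22284552 -0.505312    1.68032066  0.95428741]
```

>>> servo_tool([
  [0, 0, 0, 0, 0, 0, 30],
  [0, 0, 0, 0, 0, 0, 50],
  [0, 0, 0, 0, 0, 0, 70],
  [0, 0, 0, 0, 0, 0, 70],
  [0, 0, 0, 0, 0, 0, 70],
  [0, 0, 0, 0, 0, 0, 70],
  [0, 0, 0, 0, 0, 0, 70],
])

```text
time: 22.6
tool_pos: [0.6238, 0.0505, 0.1782]
ee_rot: [2.773, 0.374, 0.768]
wrist_force: [0.5, -0.1, 0.8]
width: 0.0646
finger_force: 0.0
```

>>> servo_tool([
  [0, 0, -0.2, 0, 0, 0, 70],
  [0, 0, -0.5, 0, 0, 0, 70],
  [0, 0, -0.8, 0, 0, 0, 70],
  [0, 0, -1, 0, 0, 0, 70],
  [0, 0, -1, 0, 0, 0, 70],
  [0, 0, -1, 0, 0, 0, 70],
  [0, 0, -1, 0, 0, 0, 70],
])

```text
time: 23.18
tool_pos: [0.6227, 0.0997, 0.263]
ee_rot: [2.775, 0.377, 0.769]
wrist_force: [-0.2, -0.1, -0.3]
width: 0.0702
finger_force: 0.0
```

```bash
python3 - <<'E'
from lev import *
o=robot.get_obs();print(o["tool_pos"],o["ee_rot"],o["wrist_force"])
cv2.imwrite("pics/scene9.png",robot.snapshot("scene")[...,::-1]);print(level("scene9"))
iw=robot.snapshot("wrist")[...,::-1];cv2.imwrite("pics/w9.png",iw)
for t in ("crank_hub","crank_grip","shaft_shoulder"): print(t,[(np.round(d["extent"]).tolist(),round(d["conf"],2)) for d in robot.find_in(t,"wrist")][:2])
M=np.array([.5567,-.0217,.1035])+np.array([0,.0076,.0129])*.8;zs=np.array([0,.509,.861])
print("expected hub centre px if home",proj("wrist",M+zs*.022,o),"arm top",proj("wrist",M+zs*.052,o))
E
```

```text
[0.62268173 0.09966032 0.26304232] [2.77467063 0.3766303  0.76861254] [-0.19148472 -0.12574323 -0.26324829]
[(np.float64(29.73), np.float64(0.992)), (np.float64(29.27), np.float64(0.963)), (np.float64(29.6), np.float64(0.985))]
crank_hub [([300.0, 223.0, 68.0, 96.0], 0.91), ([4.0, 171.0, 9.0, 78.0], 0.64)]
crank_grip [([299.0, 225.0, 68.0, 95.0], 0.9), ([7.0, 170.0, 13.0, 81.0], 0.58)]
shaft_shoulder []
expected hub centre px if home [289.67867971 243.35529922] arm top [287.04026244 254.06870405]
```

```bash
python3 - <<'E'
from h import *
o=robot.get_obs();A=Rt(o);Pg=np.array([.5532,-.0062,.1355])
T=Pg-A[:,2]*.0438+A[:,0]*.003
print(T,shift(o,T), "handle-ish",A.T@(np.array([.6165,.063,.171])-Pg))
E
```

```text
[0.5551187  0.01749627 0.17240861] [-0.646 -0.33   1.193  0.     0.     0.   ] handle-ish [ 0.07396127  0.01878216 -0.06505952]
```

>>> servo_tool([
  [-0.3, -0.15, 0, 0, 0, 0, 30],
  [-0.65, -0.33, 0, 0, 0, 0, 0],
  [-0.65, -0.33, 0, 0, 0, 0, 0],
  [-0.65, -0.33, 0, 0, 0, 0, 0],
  [-0.65, -0.33, 0, 0, 0, 0, 0],
  [-0.65, -0.33, 0, 0, 0, 0, 0],
  [-0.65, -0.33, 0, 0, 0, 0, 0],
  [-0.65, -0.33, 0, 0, 0, 0, 0],
])

```text
time: 24.1
tool_pos: [0.5558, 0.0774, 0.2771]
ee_rot: [2.774, 0.375, 0.768]
wrist_force: [0.1, 0.0, -0.4]
width: 0.0204
finger_force: 0.0
```

>>> servo_tool([
  [0, 0, 0.2, 0, 0, 0, 0],
  [0, 0, 0.5, 0, 0, 0, 0],
  [0, 0, 0.8, 0, 0, 0, 0],
  [0, 0, 0.95, 0, 0, 0, 0],
  [0, 0, 1, 0, 0, 0, 0],
  [0, 0, 1, 0, 0, 0, 0],
  [0, 0, 1, 0, 0, 0, 0],
])

```text
time: 24.68
tool_pos: [0.5562, 0.0279, 0.1913]
ee_rot: [2.773, 0.374, 0.768]
wrist_force: [0.7, 0.2, 0.8]
width: 0.0007
finger_force: 0.0
```

>>> servo_tool([
  [0, 0, 0.04, 0, 0, 0, 0],
  [0, 0, 0.08, 0, 0, 0, 0],
  [0, 0, 0.11, 0, 0, 0, 0],
  [0, 0, 0.14, 0, 0, 0, 0],
  [0, 0, 0.14, 0, 0, 0, 0],
])

```text
time: 25.1
tool_pos: [0.5553, 0.0205, 0.178]
ee_rot: [2.774, 0.375, 0.768]
wrist_force: [-0.4, -0.5, -0.1]
width: 0.0
finger_force: 0.0
```

>>> servo_tool([
  [0, 0, 0.02, 0, 0, 0, 0],
  [0, 0, 0.04, 0, 0, 0, 0],
  [0, 0, 0.06, 0, 0, 0, 0],
  [0, 0, 0.08, 0, 0, 0, 0],
  [0, 0, 0.09, 0, 0, 0, 0],
  [0, 0, 0.09, 0, 0, 0, 0],
])

```text
time: 25.6
tool_pos: [0.556, 0.0175, 0.1734]
ee_rot: [2.773, 0.371, 0.768]
wrist_force: [-3.5, 6.1, 8.9]
width: 0.0003
finger_force: 5.3
```

```bash
python3 - <<'E'
from h import *
o=robot.get_obs();A=Rt(o);Pg=np.array([.5532,-.0062,.1355])
print(o["tool_pos"],A.T@o["wrist_force"],A.T@(o["tool_pos"]-Pg))
E
```

```text
[0.55596952 0.01752663 0.17335006] [ -1.61695208  -3.18995295 -10.77350739] [ 0.00350772  0.00101682 -0.04460844]
```

Contact at 44.6 mm against 43.8 mm expected, at 11 N, so the crank is fully home. I'll retreat and check.

>>> servo_tool([
  [0, 0, -0.15, 0, 0, 0, 0],
  [0, 0, -0.45, 0, 0, 0, 0],
  [0, 0, -0.75, 0, 0, 0, 0],
  [0, 0, -1, 0, 0, 0, 0],
  [0, 0, -1, 0, 0, 0, 0],
])

```text
time: 26.02
tool_pos: [0.557, 0.0678, 0.263]
ee_rot: [2.768, 0.366, 0.768]
wrist_force: [0.9, 0.3, 0.2]
width: 0.0005
finger_force: 0.0
```

>>> servo_tool([
  [0, 0, -0.3, 0, 0, 0, 0],
  [0, 0, -0.6, 0, 0, 0, 0],
  [0, 0, -0.6, 0, 0, 0, 0],
  [0, 0, -0.6, 0, 0, 0, 0],
  [0, 0, -0.6, 0, 0, 0, 0],
])

```text
time: 26.43
tool_pos: [0.5546, 0.095, 0.3078]
ee_rot: [2.775, 0.377, 0.768]
wrist_force: [0.1, -0.0, -0.7]
width: 0.0003
finger_force: 0.0
```

```bash
python3 - <<'E'
from lev import *
o=robot.get_obs();print(o["time"],o["tool_pos"],o["wrist_force"])
cv2.imwrite("pics/scene10.png",robot.snapshot("scene")[...,::-1]);print(level("scene10"))
robot.snapshot("top")
for t in ("glue","tape","spanner","clamp","screwdriver","crank_hub"): print(t,[(np.round(d["extent"]).tolist(),round(d["conf"],2)) for d in robot.find_in(t,"top")][:2])
E
```

```text
26.4333 [0.55460087 0.0949738  0.30780647] [ 0.09008168 -0.02910437 -0.74095814]
[(np.float64(29.74), np.float64(0.992)), (np.float64(29.29), np.float64(0.964)), (np.float64(29.6), np.float64(0.986))]
glue [([392.0, 173.0, 174.0, 92.0], 0.43)]
tape [([327.0, 248.0, 33.0, 32.0], 0.54)]
spanner [([403.0, 263.0, 53.0, 20.0], 0.59)]
clamp [([225.0, 188.0, 9.0, 9.0], 0.56), ([337.0, 186.0, 31.0, 40.0], 0.18)]
screwdriver [([459.0, 237.0, 59.0, 36.0], 0.69)]
crank_hub [([338.0, 187.0, 35.0, 42.0], 0.82), ([181.0, 246.0, 32.0, 18.0], 0.73)]
```

```bash
python3 -c "
from bench import robot
print(robot.close_job())"
```

```text
the job is handed in; nothing more can be done
None
```

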